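Take the spent bayonet cartridge out of the water filter

TASK

The filter's cartridge is spent. Press the red relief button on the side of the water filter right down to let the pressure off, then take the blue-capped cartridge out: it is locked by a bayonet against a spring, so push it down by its wing, turn it anticlockwise about a third of a turn until you feel its stop, and lift it straight out, keeping it upright and never forcing it. Stand it upright in the middle of the low steel pot to drain, set down gently and let go, and leave the other things as they stand.

Things in the scene. Friction and masses are not known exactly. Their poses are not given: they have to be found in the camera images.
- filter: Counter-top water filter, fixed to the worktop: round white head, 113 mm in diameter (foot 132 mm). The cartridge stands in its 80 mm bore. Origin: on the worktop, on the axis of the bore; z up. On its +y side a white pod, 46 mm wide, 66 mm high, reaching 108 mm from the axis, carries the red button; on its +x side are two low hose sockets.
- rim (a point): Centre of the top of the grey bayonet collar on the filter, 100 mm above the worktop, 116 mm across. Roofed pockets, 4 mm deep, hold the cartridge's two lugs. From there they run anticlockwise (seen from above) under the collar to firm stops, 95 to 120 degrees on; this differs between collars and is not known beforehand. At the stops slots 18 mm wide are open above.
- cartridge: Loose spent filter cartridge, 0.2 to 0.4 kg: white pleated cylinder, 76 mm in diameter, 78 mm high, with a blue cap. Two lugs, 12 mm wide, stick out 7.5 mm at the two ends of its x axis, 64 to 70 mm above the underside. Origin: centre of the underside; z up. Locked, the underside is 26 mm and the cap's top 104 mm above the worktop.
- cap (a point): Centre of the cap's flat top, 78 mm above the cartridge's underside. A spring plate pushes the cartridge up with about 7 N, and 0.7 N more per mm down (11 mm travel). Push it 5 to 8 mm down (net 6 to 11 N) to free the lugs from the pockets. Let go half-way, it stays where it is under the collar; at the slots it rises some mm by itself and then lifts out.
- wing (a point): Point to grip on the cartridge: inside the upright wing on its cap, on the axis, 97 mm above the underside, 7 mm below the wing's top; turns with the cartridge. The wing is 54 mm long along the cartridge's x, 12 mm thick along its y, 26 mm high.
- relief_top (a point): Centre of the top of the red relief button, 24 mm in diameter; it faces up, 88 mm above the worktop when out, 82 mm from the filter's axis on its +y side.
- relief (a joint): Travel of the relief button in m: 0 out, 0.006 fully down; springs back; fully down takes 5 N.
- pot_low: Loose low steel pot, 0.8 kg, standing open on the worktop: 220 mm across the rim, 87 mm high, two handles reaching 138 mm out, flat floor 3 mm thick and about 190 mm across (free over 130 mm). Origin: centre of its underside; z up.
- spice_b: Bystander: spice jar with a black cap, 40 mm across, 105 mm high, origin at the centre of its foot.
- spice_c: Bystander: spice jar with a red cap, 47 mm across, 97 mm high, origin at the centre of its foot.
Mind the look-alikes: they are no part of the job. Leave any pink or turquoise look-alike of the cartridge alone.

How it is judged:
By the outcome, as a careful person would: the job done as asked, in the order asked, and still so for the second after the job is handed in, with the robot touching nothing.
It also fails if it takes over 72 s, if anything falls off the work surface, if the arm or the gripper's body presses on something with over 40 N, if the wrist force passes 120 N, or if a joint passes its speed limit or range.

ROBOT

A 7-joint arm with a two-finger parallel gripper is mounted at the origin on a cart in front of the work surface, level with it; the furniture and walls round the work are solid. World frame = base frame: x ahead of the robot, y to its left, z up, the work surface at z = 0. Lengths are in m, angles in rad, forces in N, time in s.
With the tool pointing down it reaches from about 0.4 to 0.9 m from the base axis. Payload 5.5 kg.
Tool frame: the origin (TCP) lies at the very end of the fingers, on their centre line; the grasp point (between the pads) lies 19 mm behind it; z points along the fingers, y is the direction in which the jaws open and shut (so a half turn about z gives the same grasp; the last joint's range is limited). The gripper opens to 92 mm and grips with 3 to 60 N. Pads are 19 mm wide; open, the fingers measure 130 mm over their backs; the gripper's body (75 mm by 190 mm) begins 47 mm behind the grasp point.
Start: joints at [1.609, 0.501, -0.427, 1.55, 0.221, 1.138, -0.21], TCP at [0.145, -0.634, 0.227] pointing down, gripper open.
Joint ranges: [-2.88, 2.88], [-0.31, 2.03], [-1.54, 1.56], [0.2, 2.42], [-1.41, 4.55], [0.19, 2.02], [-2.57, 2.57]. Speed limits (rad/s): [2.57, 2.57, 3.14, 3.14, 3.14, 3.14, 3.14].

INTERFACE

Orientations are given as a rotation vector (axis times angle).
In Python, from workcell import ctrl, optics, finish_job, spotter gives the robot as it stands. The module is installed in compiled form; this text tells all that it offers.
- The arm moves only by the tool drive_tool, never from a script. Its argument "moves" is a list of rows, each an object with "turn": the turn, a rotation vector about the tool's x, y, z in degrees, a list of three; "translation": the shift along the tool's x, y, z in m, a list of three; "jaw": the closure, from -1 (fully open) to 1 (shut). In form: [{"turn": [ax, ay, az], "translation": [x, y, z], "jaw": jaw}, ...]. A call has 1 to 20 rows; each row is the pose to reach, as a shift and turn from the pose measured when the call began, along the tool's axes at that moment; what a row does not reach only later rows make up. A row lasts 1/10 s, in which the tool goes at most 50 mm and 8.59 degrees, less where a joint would pass 70% of its speed; a pose out of reach is approached as far as the arm can. A call with a gripper value outside its range is refused whole. The fingers move at their own pace and stop on an object; "force" is the grip in N (left out, the last holds). Time passes only in rows, so rows that repeat a pose let the fingers close. It gives the time, the measured TCP pose, the force and the opening at its end, in the units of the state.
- ctrl.get_obs(): the state, without advancing time (a new reading comes with each control period).
- optics.get_image(name): name is "scene" or "top" or "wrist"; returns a dict with "frame" (480x640x3 uint8, blue, green, red), "fx", "fy", "cx", "cy" (pixels), "dist_coeffs" ([k1, k2, p1, p2, k3] as OpenCV has them; the pictures are not rectified), "pose" (4x4, takes a point from camera to world coordinates); the wrist camera has in their place "mount" (4x4, takes a point from camera to tool coordinates, whose origin is the TCP and whose axes are the flange's). Camera axes: x right, y down, z forward; pixel columns grow to the right and rows downward; lengths in m; the calibration is good to about 2 mm. A picture is of the moment at which its call begins: read the wrist's pose just before it. There is no depth.
- finish_job(): hands the job in, once; it reports no verdict.
Trained networks look in a picture, given as the dict that the camera call returned (one of the last four; its "shot" number tells which), for a name from the list of things; names that differ only in an ending like _2 or _b are one class to them, and where a whole thing is asked for, a point or a joint stands for the part that bears it (a point fixed in the world has none). Each returns a list of dicts, best first, with "score" (0 to 1); they miss things now and then, are a little off and sometimes report something else, mostly with a low value. They report only what shows in the picture. A call takes as long as a camera call. They do not tell look-alikes from the thing itself.
- spotter.cut_out(picture, query): "pixels" (480x640 bool, what is visible of it) and "extent" ([left, top, width, height] in pixels, round what is visible of it).
- spotter.landmark_of(picture, query): "xy" ([column, row] in pixels: a listed point, or the origin of a listed thing).
The state is a dict: "time_s": time; "q": joint angles; "dq": joint speeds; "joint_torque": joint torques, N m; "eef_pos": TCP position; "orientation": TCP orientation; "force": force on the tool from outside, world axes, zero at the start; "ft_torque": the same for the moment, N m; "gripper_width": finger opening in m.
Only numpy, scipy, OpenCV 4.12 (cv2) and the standard library are available. Lean on these libraries where they do the work, as an engineer would, in place of code of your own. Each camera call takes 0.05 s, during which the arm holds its last target. There are 200 camera calls.

## Working session

There is one attempt and no reset: what is moved stays moved. The work goes in short steps, Python scripts to look and compute and a tool call to move; the robot and the scene stay as the last step left them, time stands still between calls to the robot, and variables do not carry over. Pictures are saved under pics/ and viewed, about 8 in all and at most 12, crops included, and the job is handed in when it is done.

Besides the shell and the picture viewer there is one more tool, called after "Emit:" as name(argument=value, ...), one argument or row to a line, values as JSON. drive_tool: Moves the arm, as the interface text tells. Its arguments: {"type":"object","properties":{"moves":{"type":"array","items":{"type":"object","properties":{"turn":{"type":"array","items":{"type":"number"}},"translation":{"type":"array","items":{"type":"number"}},"jaw":{"type":"number"}}}},"force":{"type":"number"}},"required":["moves"]}

```bash
mkdir -p pics; cat > h.py <<'E'
import numpy as np, cv2
from workcell import ctrl, optics, finish_job, spotter
from scipy.spatial.transform import Rotation as R
def shot(n):
    o=ctrl.get_obs(); p=optics.get_image(n)
    if n=="wrist":
        T=np.eye(4);T[:3,:3]=R.from_rotvec(o["orientation"]).as_matrix();T[:3,3]=o["eef_pos"]
        p["P"]=T@np.array(p["mount"])
    else: p["P"]=np.array(p["pose"])
    p["K"]=np.array([[p["fx"],0,p["cx"]],[0,p["fy"],p["cy"]],[0,0,1.]]); return p
def at(p,xy,z):
    u=cv2.undistortPoints(np.array([[xy]],float),p["K"],np.array(p["dist_coeffs"],float))[0,0]
    d=p["P"][:3,:3]@np.array([u[0],u[1],1]);c=p["P"][:3,3]
    return c+d*(z-c[2])/d[2]
def proj(p,X):
    C=np.linalg.inv(p["P"]); return cv2.projectPoints(np.array(X,float).reshape(-1,1,3),cv2.Rodrigues(C[:3,:3])[0],C[:3,3],p["K"],np.array(p["dist_coeffs"],float))[0][:,0]
E
python3 - <<'E'
from h import *
o=ctrl.get_obs(); print({k:np.round(v,3) for k,v in o.items()}); print(R.from_rotvec(o["orientation"]).as_matrix().round(3))
Z=dict(filter=0,rim=.1,cartridge=.026,cap=.104,wing=.123,relief_top=.088,pot_low=0,spice_b=0,spice_c=0)
ims=[]
for n in("top","scene"):
    p=shot(n);f=p["frame"].copy();ims.append(f)
    cv2.imwrite(f"pics/{n}.png",f); print(n,p["P"][:3,3].round(3))
    for q in Z:
        for r in spotter.landmark_of(p,q)[:3]: print(q,round(r["score"],2),np.round(r["xy"],1),at(p,r["xy"],Z[q]).round(4))
E
```

```text
{'time_s': np.float64(0.0), 'q': array([ 1.609,  0.502, -0.427,  1.551,  0.221,  1.138, -0.21 ]), 'dq': array([ 0.002,  0.001,  0.   , -0.   , -0.002,  0.002,  0.001]), 'joint_torque': array([-0.0000e+00, -5.6660e+01, -5.8160e+00, -2.7911e+01, -6.9000e-02,
        3.1000e-02,  0.0000e+00]), 'eef_pos': array([ 0.145, -0.633,  0.226]), 'orientation': array([-3.12 , -0.352,  0.   ]), 'force': array([-0.29 , -0.319, -0.196]), 'ft_torque': array([-0.04 , -0.02 ,  0.022]), 'gripper_width': np.float64(0.092)}
[[ 0.975  0.223 -0.   ]
 [ 0.223 -0.975  0.002]
 [ 0.    -0.002 -1.   ]]
top [0.38  0.05  1.566]
filter 0.95 [389. 229.] [ 0.4905 -0.1682  0.    ]
filter 0.51 [187.  206.4] [0.5622 0.3857 0.    ]
filter 0.34 [394.4 226.7] [ 0.4966 -0.1833  0.    ]
rim 0.87 [391.  225.4] [ 0.4927 -0.1597  0.1   ]
cartridge 0.92 [436.7 293.7] [ 0.3123 -0.2896  0.026 ]
cartridge 0.89 [390.4 229.8] [ 0.4865 -0.1683  0.026 ]
cartridge 0.84 [271.4 296.1] [0.3147 0.1537 0.026 ]
cap 0.9 [444.4 292.3] [ 0.3188 -0.2925  0.104 ]
cap 0.8 [220.7 302.2] [0.3041 0.2777 0.104 ]
cap 0.65 [268.3 295.9] [0.3186 0.1563 0.
[... 847 characters left out ...]
0.84 [398.3 252.7] [ 0.4863 -0.1628  0.104 ]
cap 0.75 [225.1 305. ] [0.2966 0.2679 0.104 ]
wing 0.97 [273.6 304.1] [0.2965 0.1468 0.123 ]
wing 0.69 [223.2 304.4] [0.2871 0.2683 0.123 ]
wing 0.61 [408.  312.2] [ 0.2955 -0.1776  0.123 ]
relief_top 0.5 [398.7 254.4] [ 0.4926 -0.1663  0.088 ]
relief_top 0.4 [365.  264.4] [ 0.4536 -0.0758  0.088 ]
pot_low 0.71 [284.4 260.4] [0.5139 0.148  0.    ]
spice_b 0.88 [218.3 219.3] [0.6527 0.3647 0.    ]
spice_b 0.73 [206.7 244.4] [0.5553 0.3814 0.    ]
spice_b 0.65 [401.5 251.7] [ 0.5682 -0.1889  0.    ]
spice_c 0.88 [218.3 219.3] [0.6527 0.3647 0.    ]
spice_c 0.73 [206.7 244.4] [0.5553 0.3814 0.    ]
spice_c 0.65 [401.5 251.7] [ 0.5682 -0.1889  0.    ]
```

View pics/top.png

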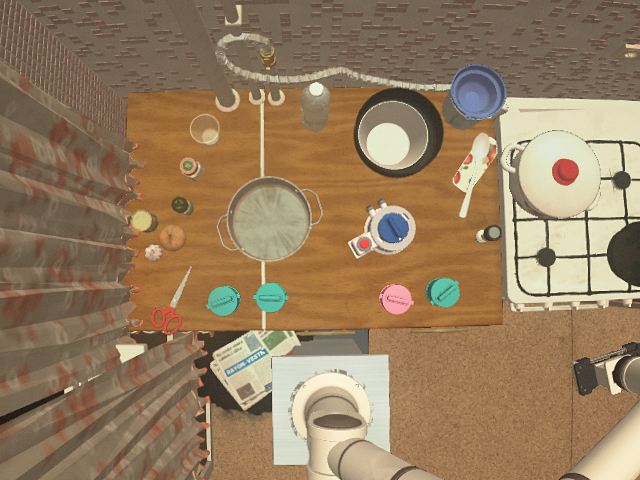

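View pics/scene.png

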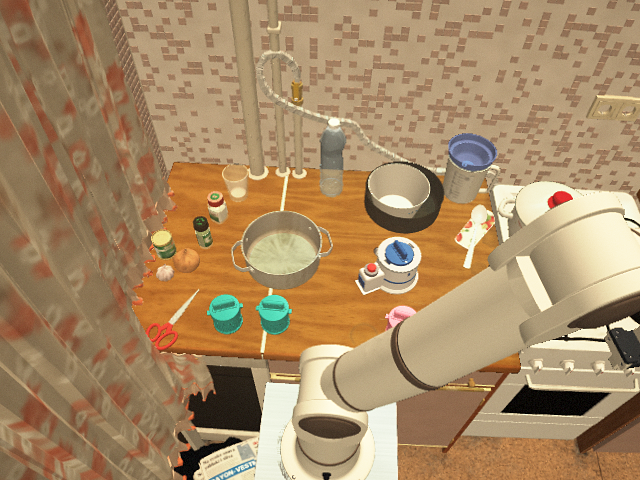

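Emit:
drive_tool(
  moves=[
    {"turn": [0,0,0],"translation": [0,0,-0.08],"jaw": 1},
    {"turn": [0,0,0],"translation": [0.04,-0.04,-0.08],"jaw": 1},
    {"turn": [0,0,0],"translation": [0.409,-0.42,-0.08],"jaw": 1},
    {"turn": [0,0,0],"translation": [0.409,-0.42,-0.08],"jaw": 1},
    {"turn": [0,0,0],"translation": [0.409,-0.42,-0.08],"jaw": 1},
    {"turn": [0,0,0],"translation": [0.409,-0.42,-0.08],"jaw": 1},
    {"turn": [0,0,0],"translation": [0.409,-0.42,-0.08],"jaw": 1},
    {"turn": [0,0,0],"translation": [0.409,-0.42,-0.08],"jaw": 1},
    {"turn": [0,0,0],"translation": [0.409,-0.42,-0.08],"jaw": 1},
    {"turn": [0,0,0],"translation": [0.409,-0.42,-0.08],"jaw": 1},
    {"turn": [0,0,0],"translation": [0.409,-0.42,-0.08],"jaw": 1},
    {"turn": [0,0,0],"translation": [0.409,-0.42,-0.08],"jaw": 1},
    {"turn": [0,0,0],"translation": [0.409,-0.42,-0.08],"jaw": 1},
    {"turn": [0,0,0],"translation": [0.409,-0.42,-0.08],"jaw": 1},
    {"turn": [0,0,0],"translation": [0.409,-0.42,-0.08],"jaw": 1},
    {"turn": [0,0,0],"translation": [0.409,-0.42,-0.08],"jaw": 1},
    {"turn": [0,0,0],"translation": [0.409,-0.42,-0.08],"jaw": 1},
    {"turn": [0,0,0],"translation": [0.409,-0.42,-0.08],"jaw": 1},
  ],
)

```text
time_s: 2.8
eef_pos: [0.4495, -0.1344, 0.3066]
orientation: [3.122, 0.348, -0.0]
force: [0.1, 0.7, 0.2]
gripper_width: 0.0002
```

```bash
cat > look.py <<'E'
from h import *
import sys
o=ctrl.get_obs(); print(o["time_s"],o["eef_pos"].round(4),np.round(o["q"],2),o["force"].round(2)); print(R.from_rotvec(o["orientation"]).as_matrix().round(3))
Z=dict(rim=.1,cap=.104,wing=.123,relief_top=.088)
p=shot("wrist");print(p["P"][:3,3].round(3))
for q in Z:
    for r in spotter.landmark_of(p,q)[:2]: print(q,round(r["score"],2),np.round(r["xy"],1),at(p,r["xy"],Z[q]).round(4))
for r in spotter.cut_out(p,"wing")[:2]: print("cut",r["score"],r["extent"])
f=p["frame"]
# blue cap & red button colour masks
h=cv2.cvtColor(f,cv2.COLOR_BGR2HSV)
red=(((h[...,0]<8)|(h[...,0]>172))&(h[...,1]>150)&(h[...,2]>80)).astype(np.uint8)
n,l,s,c=cv2.connectedComponentsWithStats(red)
for i in range(1,n):
    if s[i,4]>200: print("red",s[i],at(p,s[i,:2]+s[i,2:4]/2,.088).round(4))
cv2.imwrite(f"pics/{sys.argv[1]}.png",f)
E
python3 look.py w1
```

```text
2.8 [ 0.4495 -0.1344  0.3066] [ 1.03  0.13 -0.86  1.88  0.1   1.19 -1.21] [0.07 0.68 0.23]
[[ 0.975  0.22  -0.   ]
 [ 0.22  -0.975 -0.   ]
 [-0.     0.    -1.   ]]
[ 0.529 -0.116  0.465]
cap 0.74 [ 25.9 261.2] [0.3303 0.1343 0.104 ]
cap 0.65 [322.8 334.1] [ 0.3182 -0.1689  0.104 ]
wing 0.87 [321.9 345.7] [ 0.3165 -0.1681  0.123 ]
wing 0.82 [360.4 170.2] [ 0.4895 -0.1617  0.123 ]
relief_top 0.97 [274.6 195.3] [ 0.4445 -0.0931  0.088 ]
cut 0.98 [0.0, 210.7, 92.4, 86.8]
cut 0.88 [317.0, 121.7, 83.5, 90.7]
red [588  16  28  27 335] [ 0.6543 -0.3432  0.088 ]
red [547  55  22  31 336] [ 0.6118 -0.3164  0.088 ]
red [262 178  24  25 485] [ 0.4489 -0.0917  0.088 ]
```

View pics/w1.png

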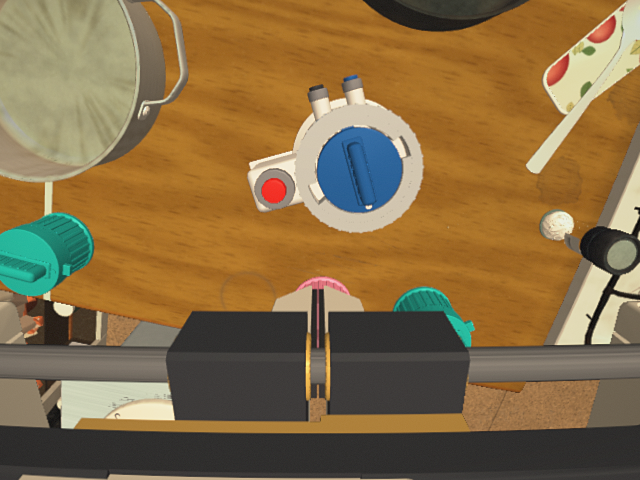

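```bash
python3 - <<'E'
from h import *
p=shot("wrist"); f=p["frame"]
h=cv2.cvtColor(f,cv2.COLOR_BGR2HSV)
b=((h[...,0]>100)&(h[...,0]<120)&(h[...,1]>150)).astype(np.uint8)
b[:100]=0;b[230:]=0;b[:,:290]=0;b[:,430:]=0
n,l,s,c=cv2.connectedComponentsWithStats(b); i=1+np.argmax(s[1:,4])
cs,_=cv2.findContours((l==i).astype(np.uint8),0,1); e=cv2.fitEllipse(max(cs,key=len)); print("cap ellipse",e,at(p,e[0],.104).round(4))
r=[at(p,np.add(e[0],d),.104) for d in((40,0),(-40,0))];print(np.linalg.norm(r[0]-r[1])/80)
cr=cv2.resize(f[100:240,240:440],None,fx=4,fy=4,interpolation=3)
a,c=at(p,(349,143),.13),at(p,(368,205),.13); d=c-a; print(a,c,np.degrees(np.arctan2(d[1],d[0])),np.linalg.norm(d))
cv2.imwrite("pics/c1.png",cr)
E
```

```text
cap ellipse ((359.8234558105469, 169.8905029296875), (82.17279815673828, 83.62174224853516), 56.22934341430664) [ 0.488  -0.1625  0.104 ]
0.0008925751303339793
[ 0.51014515 -0.14494068  0.13      ] [ 0.46377147 -0.173257    0.13      ] -148.59126531319944 0.054335370109467686
```

View pics/c1.png

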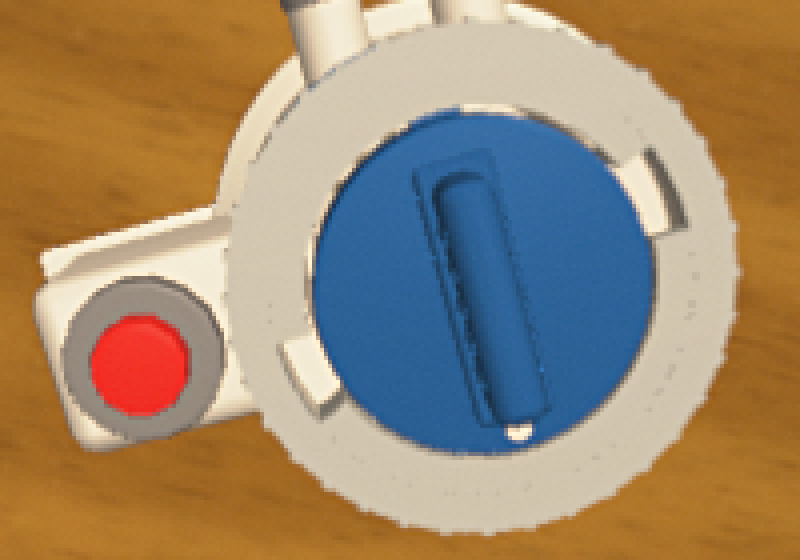

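Emit:
drive_tool(
  moves=[
    {"turn": [0,0,8],"translation": [0.007,-0.041,0.04],"jaw": 1},
    {"turn": [0,0,8],"translation": [0.007,-0.041,0.08],"jaw": 1},
  ],
)

```text
time_s: 3.35
eef_pos: [0.4501, -0.0895, 0.2283]
orientation: [3.137, 0.13, 0.01]
force: [-0.3, -0.9, 0.3]
gripper_width: 0.0003
```

```bash
python3 -c "
from h import *
o=ctrl.get_obs();print(o['q'].round(3),o['eef_pos'].round(4))
m=R.from_rotvec(o['orientation']).as_matrix();print(m.round(3),np.degrees(np.arctan2(m[1,0],m[0,0])))"
```

```text
[ 0.925  0.2   -0.871  2.003  0.183  1.009 -1.52 ] [ 0.4501 -0.0895  0.2283]
[[ 0.997  0.083  0.007]
 [ 0.083 -0.997 -0.002]
 [ 0.006  0.002 -1.   ]] 4.757473510208091
```

Emit:
drive_tool(
  moves=[
    {"turn": [0,0,0],"translation": [-0.003,0.0025,0.07],"jaw": 1},
    {"turn": [0,0,0],"translation": [-0.003,0.0025,0.07],"jaw": 1},
    {"turn": [0,0,0],"translation": [-0.003,0.0025,0.07],"jaw": 1},
  ],
)

```text
time_s: 3.65
eef_pos: [0.4452, -0.0916, 0.1556]
orientation: [-3.138, -0.132, -0.001]
force: [-0.1, 0.2, 0.5]
gripper_width: 0.0006
```

```bash
cat > st.py <<'E'
from h import *
o=ctrl.get_obs();print(o['time_s'],o['q'].round(3),o['eef_pos'].round(4),o['force'].round(2),o['gripper_width'].round(4))
m=R.from_rotvec(o['orientation']).as_matrix();print(m.round(3)[:,2],'yaw',np.degrees(np.arctan2(m[1,0],m[0,0])).round(2))
E
python3 st.py
```

```text
Traceback (most recent call last):
  File "st.py", line 2, in <module>
    o=ctrl.get_obs();print(o['time_s'],o['q'].round(3),o['eef_pos'].round(4),o['force'].round(2),o['gripper_width'].round(4))
                                                                                                 ^^^^^^^^^^^^^^^^^^^^^^^^
AttributeError: 'float' object has no attribute 'round'
```

Emit:
drive_tool(
  moves=[
    {"turn": [0,0,-8],"translation": [0,0,0],"jaw": 1},
    {"turn": [0,0,-8],"translation": [0,0,0],"jaw": 1},
  ],
)

```text
time_s: 3.85
eef_pos: [0.4461, -0.0916, 0.1566]
orientation: [-3.121, -0.353, -0.003]
force: [0.2, 0.5, 0.3]
gripper_width: 0.0005
```

```bash
python3 st.py
```

```text
Traceback (most recent call last):
  File "st.py", line 2, in <module>
    o=ctrl.get_obs();print(o['time_s'],o['q'].round(3),o['eef_pos'].round(4),o['force'].round(2),o['gripper_width'].round(4))
                                                                                                 ^^^^^^^^^^^^^^^^^^^^^^^^
AttributeError: 'float' object has no attribute 'round'
```

```bash
sed -i "s/,o\['gripper_width'\].round(4)/,round(o['gripper_width'],4)/" st.py; python3 st.py
```

```text
3.85 [ 0.887  0.323 -0.854  2.079  0.317  0.869 -1.494] [ 0.4461 -0.0916  0.1566] [0.2  0.52 0.25] 0.0005
[ 0.002  0.001 -1.   ] yaw 12.89
```

Emit:
drive_tool(
  moves=[
    {"turn": [0,0,-8],"translation": [0,0,0],"jaw": 1},
    {"turn": [0,0,-16],"translation": [0,0,0],"jaw": 1},
    {"turn": [0,0,-16],"translation": [0,0,0],"jaw": 1},
  ],
)

```text
time_s: 4.15
eef_pos: [0.4472, -0.0919, 0.1579]
orientation: [3.042, 0.78, 0.006]
force: [-0.1, -0.5, -0.8]
gripper_width: 0.0006
```

```bash
python3 st.py
```

```text
4.15 [ 0.936  0.34  -0.915  2.076  0.349  0.879 -1.246] [ 0.4472 -0.0919  0.1579] [-0.09 -0.52 -0.76] 0.0006
[ 0.004  0.    -1.   ] yaw 28.76
```

Emit:
drive_tool(
  moves=[
    {"turn": [0,0,-45],"translation": [0,0,0],"jaw": 1},
    {"turn": [0,0,-45],"translation": [0,0,0],"jaw": 1},
    {"turn": [0,0,-45],"translation": [0,0,0],"jaw": 1},
    {"turn": [0,0,-45],"translation": [0,0,0],"jaw": 1},
    {"turn": [0,0,-45],"translation": [0,0,0],"jaw": 1},
    {"turn": [0,0,-90],"translation": [0,0,0],"jaw": 1},
    {"turn": [0,0,-90],"translation": [0,0,0],"jaw": 1},
    {"turn": [0,0,-90],"translation": [0,0,0.02],"jaw": 1},
    {"turn": [0,0,-90],"translation": [0,0,0.04],"jaw": 1},
    {"turn": [0,0,-90],"translation": [0,0,0.055],"jaw": 1},
    {"turn": [0,0,-90],"translation": [0,0,0.06],"jaw": 1},
    {"turn": [0,0,-90],"translation": [0,0,0.06],"jaw": 1},
    {"turn": [0,0,-90],"translation": [0,0,0.06],"jaw": 1},
  ],
)

```text
time_s: 5.45
eef_pos: [0.448, -0.0922, 0.0985]
orientation: [1.606, 2.695, 0.004]
force: [-0.3, 0.2, 0.4]
gripper_width: 0.0006
```

```bash
python3 st.py
```

```text
5.45 [ 1.075  0.609 -1.153  2.114  0.734  0.895 -0.015] [ 0.448  -0.0922  0.0985] [-0.26  0.25  0.4 ] 0.0006
[ 0.005 -0.    -1.   ] yaw 118.43
```

Emit:
drive_tool(
  moves=[
    {"turn": [0,0,0],"translation": [0,0,0.008],"jaw": 1},
    {"turn": [0,0,0],"translation": [0,0,0.012],"jaw": 1},
    {"turn": [0,0,0],"translation": [0,0,0.015],"jaw": 1},
    {"turn": [0,0,0],"translation": [0,0,0.017],"jaw": 1},
    {"turn": [0,0,0],"translation": [0,0,0.017],"jaw": 1},
  ],
)

```text
time_s: 5.95
eef_pos: [0.4487, -0.0927, 0.0822]
orientation: [1.606, 2.693, 0.002]
force: [-1.2, -2.1, 10.1]
gripper_width: 0.0004
```

Emit:
drive_tool(
  moves=[
    {"turn": [0,0,0],"translation": [0,0,0.002],"jaw": 1},
    {"turn": [0,0,0],"translation": [0,0,0.002],"jaw": 1},
    {"turn": [0,0,0],"translation": [0,0,0.002],"jaw": 1},
  ],
)

```text
time_s: 6.25
eef_pos: [0.4488, -0.0928, 0.0819]
orientation: [1.606, 2.693, -0.002]
force: [-8.0, -1.5, 27.3]
gripper_width: 0.0005
```

Emit:
drive_tool(
  moves=[
    {"turn": [0,0,0],"translation": [0,0,-0.05],"jaw": 1},
    {"turn": [0,0,0],"translation": [0,0,-0.09],"jaw": 1},
    {"turn": [0,0,45],"translation": [-0.02,0,-0.14],"jaw": 0},
    {"turn": [0,0,45],"translation": [-0.04,0.001,-0.14],"jaw": 0},
    {"turn": [0,0,45],"translation": [-0.06,0.002,-0.14],"jaw": 0},
    {"turn": [0,0,45],"translation": [-0.08,0.002,-0.14],"jaw": 0},
    {"turn": [0,0,45],"translation": [-0.08,0.002,-0.14],"jaw": 0},
    {"turn": [0,0,90],"translation": [-0.08,0.002,-0.14],"jaw": 0},
    {"turn": [0,0,90],"translation": [-0.08,0.002,-0.14],"jaw": 0},
    {"turn": [0,0,90],"translation": [-0.08,0.002,-0.14],"jaw": 0},
    {"turn": [0,0,90],"translation": [-0.08,0.002,-0.14],"jaw": 0},
    {"turn": [0,0,90],"translation": [-0.08,0.002,-0.14],"jaw": 0},
    {"turn": [0,0,90],"translation": [-0.08,0.002,-0.14],"jaw": 0},
    {"turn": [0,0,90],"translation": [-0.08,0.002,-0.14],"jaw": 0},
  ],
)

```text
time_s: 7.65
eef_pos: [0.4876, -0.1612, 0.2221]
orientation: [3.041, 0.768, 0.005]
force: [0.9, -0.4, -0.3]
gripper_width: 0.0459
```

```bash
python3 look.py w2; python3 st.py
```

```text
7.65 [ 0.4876 -0.1612  0.2221] [ 1.03  0.36 -0.93  1.89  0.33  1.05 -1.11] [ 0.9  -0.35 -0.35]
[[ 0.88   0.475  0.004]
 [ 0.475 -0.88  -0.005]
 [ 0.001  0.006 -1.   ]]
[ 0.559 -0.121  0.38 ]
cap 0.91 [229.8 400.8] [ 0.3228 -0.1669  0.104 ]
cap 0.62 [321.3 231.4] [ 0.4881 -0.1638  0.104 ]
wing 0.93 [224.7 414.9] [ 0.3246 -0.1658  0.123 ]
wing 0.79 [318.2 239.2] [ 0.4872 -0.1616  0.123 ]
relief_top 0.85 [207.8 229.4] [ 0.4448 -0.09    0.088 ]
cut 0.89 [238.5, 331.6, 36.2, 86.9]
cut 0.72 [323.3, 382.0, 75.3, 36.6]
red [614 130  26  22 290] [ 0.6518 -0.3314  0.088 ]
red [558 155  30  28 410] [ 0.6148 -0.3075  0.088 ]
red [196 209  33  32 788] [ 0.4497 -0.0917  0.088 ]
7.95 [ 1.034  0.357 -0.928  1.887  0.332  1.053 -1.104] [ 0.4878 -0.1615  0.2222] [ 1.09  0.02 -0.12] 0.046
[ 0.005 -0.004 -1.   ] yaw 28.42
```

View pics/w2.png

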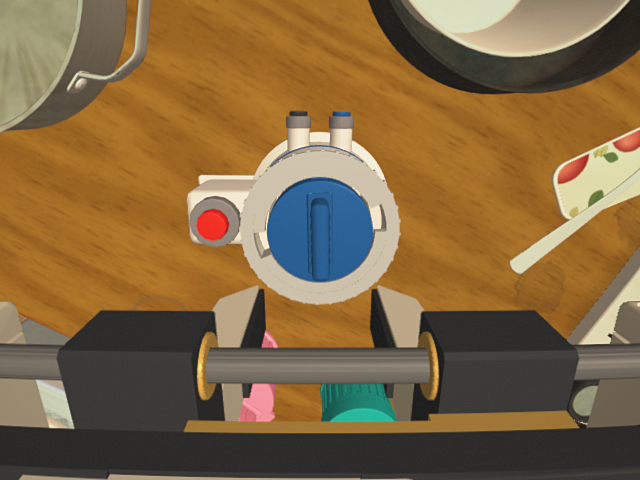

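Emit:
drive_tool(
  moves=[
    {"turn": [0,0,0],"translation": [0,0,0.04],"jaw": 0},
    {"turn": [0,0,0],"translation": [0,0,0.08],"jaw": 0},
    {"turn": [0,0,0],"translation": [0,0,0.105],"jaw": 0},
    {"turn": [0,0,0],"translation": [0,0,0.115],"jaw": 0},
    {"turn": [0,0,0],"translation": [0,0,0.115],"jaw": 0},
    {"turn": [0,0,0],"translation": [0,0,0.115],"jaw": 0.5},
    {"turn": [0,0,0],"translation": [0,0,0.115],"jaw": 0.6},
    {"turn": [0,0,0],"translation": [0,0,0.115],"jaw": 0.7},
    {"turn": [0,0,0],"translation": [0,0,0.115],"jaw": 1},
    {"turn": [0,0,0],"translation": [0,0,0.115],"jaw": 1},
    {"turn": [0,0,0],"translation": [0,0,0.115],"jaw": 1},
  ],
  force=40,
)

```text
time_s: 9.05
eef_pos: [0.4888, -0.1626, 0.1078]
orientation: [3.039, 0.769, 0.007]
force: [-0.6, -1.4, 4.4]
gripper_width: 0.0117
```

```bash
python3 st.py;python3 -c "
from h import *;print(ctrl.get_obs()['ft_torque'].round(2))"
```

```text
9.05 [ 0.922  0.518 -0.814  1.982  0.507  0.847 -1.247] [ 0.4888 -0.1626  0.1078] [-0.64 -1.43  4.39] 0.0117
[ 0.006 -0.005 -1.   ] yaw 28.4
[-0.2   0.1   0.02]
```

Emit:
drive_tool(
  moves=[
    {"turn": [0,0,0],"translation": [0,0,0.003],"jaw": 1},
    {"turn": [0,0,0],"translation": [0,0,0.006],"jaw": 1},
    {"turn": [0,0,0],"translation": [0,0,0.007],"jaw": 1},
    {"turn": [0,0,0],"translation": [0,0,0.007],"jaw": 1},
  ],
)

```text
time_s: 9.45
eef_pos: [0.4891, -0.1627, 0.1014]
orientation: [3.039, 0.769, 0.006]
force: [-2.9, -0.5, 9.0]
gripper_width: 0.0116
```

Emit:
drive_tool(
  moves=[
    {"turn": [0,0,-6],"translation": [0,0,0.0005],"jaw": 1},
    {"turn": [0,0,-12],"translation": [0,0,0.0005],"jaw": 1},
    {"turn": [0,0,-18],"translation": [0,0,0.0005],"jaw": 1},
    {"turn": [0,0,-24],"translation": [0,0,0.0005],"jaw": 1},
    {"turn": [0,0,-30],"translation": [0,0,0.0005],"jaw": 1},
    {"turn": [0,0,-30],"translation": [0,0,0.0005],"jaw": 1},
  ],
)

```text
time_s: 10.05
eef_pos: [0.4903, -0.1623, 0.1019]
orientation: [2.733, 1.532, 0.006]
force: [-0.1, 0.2, 8.6]
gripper_width: 0.0119
```

```bash
echo "print('tq',o['ft_torque'].round(2))">>st.py; python3 st.py
```

```text
10.05 [ 0.998  0.578 -0.926  1.982  0.611  0.876 -0.807] [ 0.4903 -0.1623  0.1019] [-0.08  0.18  8.59] 0.0119
[ 0.008 -0.005 -1.   ] yaw 58.56
tq [0.13 0.14 0.08]
```

Emit:
drive_tool(
  moves=[
    {"turn": [0,0,-6],"translation": [-0.0005,-0.001,0.001],"jaw": 1},
    {"turn": [0,0,-12],"translation": [-0.0005,-0.001,0.001],"jaw": 1},
    {"turn": [0,0,-18],"translation": [-0.0005,-0.001,0.001],"jaw": 1},
    {"turn": [0,0,-24],"translation": [-0.0005,-0.001,0.001],"jaw": 1},
    {"turn": [0,0,-30],"translation": [-0.0005,-0.001,0.001],"jaw": 1},
    {"turn": [0,0,-36],"translation": [-0.0005,-0.001,0.001],"jaw": 1},
    {"turn": [0,0,-42],"translation": [-0.0005,-0.001,0.001],"jaw": 1},
    {"turn": [0,0,-48],"translation": [-0.0005,-0.001,0.001],"jaw": 1},
    {"turn": [0,0,-54],"translation": [-0.0005,-0.001,0.001],"jaw": 1},
    {"turn": [0,0,-54],"translation": [-0.0005,-0.001,0.001],"jaw": 1},
  ],
)

```text
time_s: 11.05
eef_pos: [0.4888, -0.1624, 0.1013]
orientation: [1.736, 2.608, -0.002]
force: [-3.2, -1.1, 9.9]
gripper_width: 0.0116
```

```bash
python3 st.py
```

```text
11.05 [ 1.126  0.696 -1.129  1.982  0.783  0.975  0.   ] [ 0.4888 -0.1624  0.1013] [-3.19 -1.09  9.87] 0.0116
[ 0.006 -0.006 -1.   ] yaw 112.69
tq [-0.05  0.83  0.03]
```

Emit:
drive_tool(
  moves=[
    {"turn": [0,0,-3],"translation": [0,0,0.0005],"jaw": 1},
    {"turn": [0,0,-6],"translation": [0,0,0.0005],"jaw": 1},
    {"turn": [0,0,-9],"translation": [0,0,0.0005],"jaw": 1},
    {"turn": [0,0,-9],"translation": [0,0,0.0005],"jaw": 1},
  ],
)

```text
time_s: 11.45
eef_pos: [0.4885, -0.1626, 0.1013]
orientation: [1.526, 2.737, -0.004]
force: [-2.6, -0.5, 8.8]
gripper_width: 0.0116
```

```bash
python3 st.py
```

```text
11.45 [ 1.143  0.719 -1.159  1.981  0.81   0.996  0.137] [ 0.4885 -0.1626  0.1013] [-2.55 -0.53  8.83] 0.0116
[ 0.005 -0.006 -1.   ] yaw 121.71
tq [-0.02  0.76 -0.06]
```

Emit:
drive_tool(
  moves=[
    {"turn": [0,0,-2],"translation": [0,0,0.0005],"jaw": 1},
    {"turn": [0,0,-4],"translation": [0,0,0.0005],"jaw": 1},
    {"turn": [0,0,-4],"translation": [0,0,0.0005],"jaw": 1},
  ],
)

```text
time_s: 11.75
eef_pos: [0.4884, -0.1627, 0.1014]
orientation: [1.43, 2.789, -0.006]
force: [-3.3, -0.4, 10.3]
gripper_width: 0.0119
```

```bash
python3 st.py
```

```text
11.75 [ 1.15   0.729 -1.173  1.981  0.822  1.006  0.197] [ 0.4884 -0.1627  0.1014] [-3.34 -0.43 10.28] 0.0119
[ 0.005 -0.006 -1.   ] yaw 125.72
tq [ 0.01  0.66 -0.11]
```

Emit:
drive_tool(
  moves=[
    {"turn": [0,0,-2],"translation": [0,0,0.0003],"jaw": 1},
    {"turn": [0,0,-4],"translation": [0,0,0.0003],"jaw": 1},
    {"turn": [0,0,-4],"translation": [0,0,0.0003],"jaw": 1},
  ],
)

```text
time_s: 12.05
eef_pos: [0.4883, -0.1628, 0.1017]
orientation: [1.332, 2.838, -0.007]
force: [-3.0, -0.6, 9.5]
gripper_width: 0.0114
```

```bash
python3 st.py
```

```text
12.05 [ 1.157  0.739 -1.186  1.98   0.834  1.016  0.258] [ 0.4883 -0.1628  0.1017] [-3.02 -0.65  9.47] 0.0114
[ 0.004 -0.007 -1.   ] yaw 129.72
tq [ 0.1   0.61 -0.1 ]
```

Emit:
drive_tool(
  moves=[
    {"turn": [0,0,-1.5],"translation": [0,0,0.0003],"jaw": 1},
    {"turn": [0,0,-3],"translation": [0,0,0.0003],"jaw": 1},
    {"turn": [0,0,-3],"translation": [0,0,0.0003],"jaw": 1},
  ],
)

```text
time_s: 12.35
eef_pos: [0.4882, -0.1628, 0.1019]
orientation: [1.257, 2.872, -0.008]
force: [-2.1, -0.7, 9.2]
gripper_width: 0.0121
```

```bash
python3 st.py
```

```text
12.35 [ 1.161  0.746 -1.196  1.979  0.842  1.024  0.304] [ 0.4882 -0.1628  0.1019] [-2.05 -0.65  9.16] 0.0121
[ 0.004 -0.007 -1.   ] yaw 132.72
tq [ 0.09  0.64 -0.19]
```

Emit:
drive_tool(
  moves=[
    {"turn": [0,0,-1],"translation": [0,0,0.0005],"jaw": 1},
    {"turn": [0,0,-2],"translation": [0,0,0.0005],"jaw": 1},
    {"turn": [0,0,-2],"translation": [0,0,0.0005],"jaw": 1},
  ],
)

```text
time_s: 12.65
eef_pos: [0.4881, -0.1631, 0.102]
orientation: [1.209, 2.894, -0.009]
force: [-2.5, -1.1, 10.0]
gripper_width: 0.012
```

```bash
python3 st.py
```

```text
12.65 [ 1.164  0.751 -1.202  1.979  0.847  1.029  0.334] [ 0.4881 -0.1631  0.102 ] [-2.45 -1.1  10.03] 0.012
[ 0.003 -0.008 -1.   ] yaw 134.64
tq [ 0.11  0.62 -0.4 ]
```

Emit:
drive_tool(
  moves=[
    {"turn": [0,0,-1],"translation": [0,0,0.0005],"jaw": 1},
    {"turn": [0,0,-2],"translation": [0,0,0.0005],"jaw": 1},
    {"turn": [0,0,-2],"translation": [0,0,0.0005],"jaw": 1},
  ],
)

```text
time_s: 12.95
eef_pos: [0.4877, -0.1637, 0.102]
orientation: [1.162, 2.914, -0.011]
force: [-3.9, -1.8, 9.1]
gripper_width: 0.0118
```

```bash
python3 st.py
```

```text
12.95 [ 1.168  0.756 -1.208  1.978  0.853  1.035  0.363] [ 0.4877 -0.1637  0.102 ] [-3.92 -1.82  9.1 ] 0.0118
[ 0.002 -0.008 -1.   ] yaw 136.51
tq [ 0.11  0.63 -0.63]
```

Emit:
drive_tool(
  moves=[
    {"turn": [0,0,2],"translation": [0,0.001,0],"jaw": 1},
    {"turn": [0,0,2],"translation": [0,0.001,-0.002],"jaw": 1},
    {"turn": [0,0,2],"translation": [0,0.001,-0.005],"jaw": 1},
    {"turn": [0,0,2],"translation": [0,0.001,-0.008],"jaw": 1},
    {"turn": [0,0,2],"translation": [0,0.001,-0.008],"jaw": 1},
  ],
)

```text
time_s: 13.45
eef_pos: [0.4878, -0.1632, 0.1102]
orientation: [1.214, 2.894, -0.012]
force: [-3.2, -1.0, 5.9]
gripper_width: 0.0118
```

```bash
python3 st.py
```

```text
13.45 [ 1.171  0.742 -1.214  1.973  0.833  1.044  0.34 ] [ 0.4878 -0.1632  0.1102] [-3.19 -0.95  5.88] 0.0118
[ 0.    -0.009 -1.   ] yaw 134.48
tq [-0.16  0.71 -0.13]
```

Emit:
drive_tool(
  moves=[
    {"turn": [0,0,0],"translation": [0,0,-0.006],"jaw": 1},
    {"turn": [0,0,0],"translation": [0,0,-0.012],"jaw": 1},
    {"turn": [0,0,0],"translation": [0,0,-0.018],"jaw": 1},
    {"turn": [0,0,0],"translation": [0,0,-0.018],"jaw": 1},
  ],
)

```text
time_s: 13.85
eef_pos: [0.488, -0.1626, 0.1289]
orientation: [1.213, 2.893, -0.012]
force: [-0.1, 0.8, -2.2]
gripper_width: 0.0116
```

```bash
python3 st.py
```

```text
13.85 [ 1.191  0.72  -1.244  1.961  0.803  1.071  0.361] [ 0.488  -0.1626  0.1289] [-0.12  0.8  -2.17] 0.0116
[ 0.001 -0.008 -1.   ] yaw 134.51
tq [ 0.2  -0.03  0.02]
```

Emit:
drive_tool(
  moves=[
    {"turn": [0,0,0],"translation": [0,0,-0.02],"jaw": 1},
    {"turn": [0,0,0],"translation": [0,0,-0.04],"jaw": 1},
    {"turn": [0,0,0],"translation": [0,0,-0.06],"jaw": 1},
    {"turn": [0,0,0],"translation": [0,0,-0.085],"jaw": 1},
    {"turn": [0,0,0],"translation": [0,0,-0.11],"jaw": 1},
    {"turn": [0,0,0],"translation": [0,0,-0.11],"jaw": 1},
  ],
)

```text
time_s: 14.45
eef_pos: [0.49, -0.1614, 0.2417]
orientation: [1.211, 2.889, -0.01]
force: [0.6, -0.2, -2.2]
gripper_width: 0.0119
```

```bash
python3 st.py; python3 - <<'E'
from h import *
for n in("top","scene"):
    p=shot(n); f=p["frame"].copy()
    for r in spotter.landmark_of(p,"pot_low")[:2]: print(n,round(r["score"],2),np.round(r["xy"],1),at(p,r["xy"],0).round(4))
    rs=spotter.cut_out(p,"pot_low")
    for r in rs[:1]: print("cut",r["score"],r["extent"])
    # draw model rim & floor for candidate
    t=np.linspace(0,2*np.pi,90)
    for c,col in(((.52,.152),(0,0,255)),((.528,.152),(255,0,0))):
        for q in proj(p,np.c_[c[0]+.11*np.cos(t),c[1]+.11*np.sin(t),0*t+.087]): cv2.circle(f,tuple(np.int32(q.round())),0,col,-1)
    if n=="top": cv2.imwrite("pics/pot.png",cv2.resize(f[150:290,190:370],None,fx=4,fy=4,interpolation=cv2.INTER_NEAREST))
E
```

```text
14.45 [ 1.304  0.604 -1.41   1.858  0.645  1.242  0.47 ] [ 0.49   -0.1614  0.2417] [ 0.64 -0.19 -2.2 ] 0.0119
[ 0.006 -0.01  -1.   ] yaw 134.52
tq [ 0.07 -0.21 -0.02]
top 0.65 [270.3 220.6] [0.5189 0.1559 0.    ]
top 0.51 [387.1 229.1] [ 0.4904 -0.163   0.    ]
cut 0.93 [223.8, 176.8, 97.3, 81.4]
scene 0.89 [283.6 261.9] [0.5085 0.1497 0.    ]
cut 0.9 [236.5, 213.2, 91.2, 76.4]
```

View pics/pot.png

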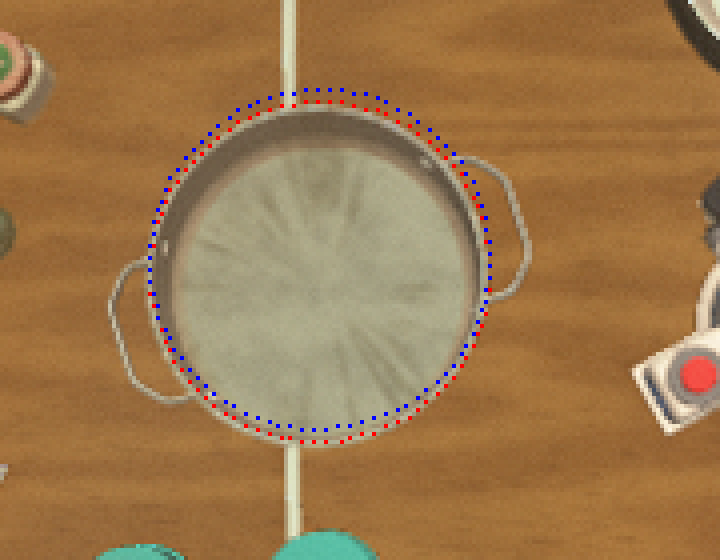

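Emit:
drive_tool(
  moves=[
    {"turn": [0,0,4],"translation": [0.01,0.012,0],"jaw": 1},
    {"turn": [0,0,8],"translation": [0.025,0.03,0],"jaw": 1},
    {"turn": [0,0,12],"translation": [0.045,0.053,0],"jaw": 1},
    {"turn": [0,0,16],"translation": [0.065,0.076,0],"jaw": 1},
    {"turn": [0,0,20],"translation": [0.085,0.1,0],"jaw": 1},
    {"turn": [0,0,24],"translation": [0.105,0.123,0],"jaw": 1},
    {"turn": [0,0,28],"translation": [0.125,0.146,0],"jaw": 1},
    {"turn": [0,0,32],"translation": [0.145,0.17,0],"jaw": 1},
    {"turn": [0,0,36],"translation": [0.165,0.193,0],"jaw": 1},
    {"turn": [0,0,40],"translation": [0.18,0.211,0],"jaw": 1},
    {"turn": [0,0,40],"translation": [0.192,0.225,0],"jaw": 1},
    {"turn": [0,0,40],"translation": [0.2,0.234,0],"jaw": 1},
    {"turn": [0,0,40],"translation": [0.205,0.24,0],"jaw": 1},
    {"turn": [0,0,40],"translation": [0.205,0.24,0],"jaw": 1},
    {"turn": [0,0,40],"translation": [0.205,0.24,0],"jaw": 1},
  ],
)

```text
time_s: 16.25
eef_pos: [0.5144, 0.1521, 0.2347]
orientation: [2.129, 2.304, -0.012]
force: [0.8, 0.6, -2.7]
gripper_width: 0.0121
```

```bash
python3 st.py; python3 - <<'E'
from h import *
p=shot("wrist"); f=p["frame"].copy(); t=np.linspace(0,2*np.pi,90)
for r,z,col in((.11,.087,(0,0,255)),):
    for q in proj(p,np.c_[.5175+r*np.cos(t),.153+r*np.sin(t),0*t+z]):
        if abs(q).max()<2000: cv2.circle(f,tuple(np.int32(q.round())),1,col,-1)
cv2.imwrite("pics/w3.png",f)
m=R.from_rotvec(ctrl.get_obs()["orientation"]).as_matrix(); d=m.T@[0,0,-1]; print("turn deg x,y",np.degrees([-d[1],d[0]]).round(2), "tool delta",(m.T@(np.array([.5175,.153,.2417])-ctrl.get_obs()["eef_pos"])).round(4))
E
```

```text
16.25 [ 0.542  0.501 -1.155  1.81   0.504  1.17  -0.698] [0.5144 0.1521 0.2347] [ 0.84  0.57 -2.68] 0.0121
[-0.002 -0.008 -1.   ] yaw 94.51
tq [-0.04 -0.13 -0.01]
turn deg x,y [-0.13  0.48] tool delta [ 0.001   0.0031 -0.007 ]
```

View pics/w3.png

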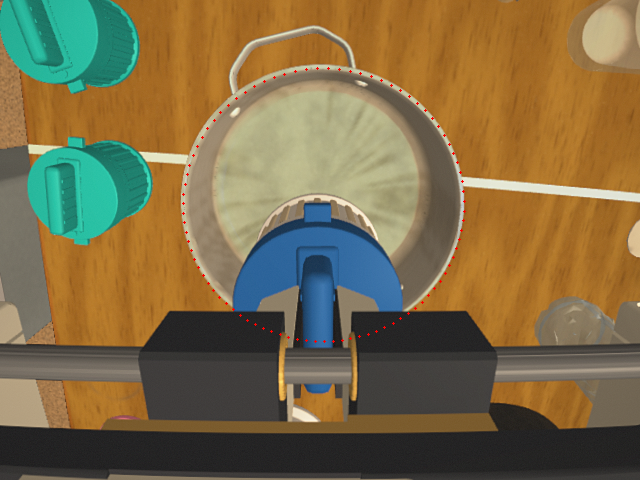

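Emit:
drive_tool(
  moves=[
    {"turn": [-0.1,0.5,0],"translation": [0.001,0.003,0.02],"jaw": 1},
    {"turn": [-0.1,0.5,0],"translation": [0.001,0.003,0.045],"jaw": 1},
    {"turn": [-0.1,0.5,0],"translation": [0.001,0.003,0.07],"jaw": 1},
    {"turn": [-0.1,0.5,0],"translation": [0.001,0.003,0.095],"jaw": 1},
    {"turn": [-0.1,0.5,0],"translation": [0.001,0.003,0.115],"jaw": 1},
    {"turn": [-0.1,0.5,0],"translation": [0.001,0.003,0.13],"jaw": 1},
    {"turn": [-0.1,0.5,0],"translation": [0.001,0.003,0.14],"jaw": 1},
    {"turn": [-0.1,0.5,0],"translation": [0.001,0.003,0.14],"jaw": 1},
    {"turn": [-0.1,0.5,0],"translation": [0.001,0.003,0.14],"jaw": 1},
  ],
)

```text
time_s: 17.2
eef_pos: [0.5176, 0.152, 0.0953]
orientation: [-2.133, -2.306, -0.001]
force: [-0.6, 0.6, -1.6]
gripper_width: 0.0116
```

```bash
python3 st.py
```

```text
17.2 [ 0.415  0.67  -0.987  1.922  0.696  0.938 -0.837] [0.5176 0.152  0.0953] [-0.58  0.64 -1.58] 0.0116
[ 0.     0.001 -1.   ] yaw 94.45
tq [-0.01 -0.11 -0.01]
```

Now slow touch-down in small steps.

Emit:
drive_tool(
  moves=[
    {"turn": [0,0,0],"translation": [0,0,0.002],"jaw": 1},
    {"turn": [0,0,0],"translation": [0,0,0.004],"jaw": 1},
    {"turn": [0,0,0],"translation": [0,0,0.006],"jaw": 1},
    {"turn": [0,0,0],"translation": [0,0,0.007],"jaw": 1},
    {"turn": [0,0,0],"translation": [0,0,0.008],"jaw": 1},
    {"turn": [0,0,0],"translation": [0,0,0.009],"jaw": 1},
    {"turn": [0,0,0],"translation": [0,0,0.009],"jaw": 1},
  ],
)

```text
time_s: 17.9
eef_pos: [0.5175, 0.152, 0.0861]
orientation: [-2.133, -2.306, -0.001]
force: [0.2, 0.7, -1.8]
gripper_width: 0.0117
```

Emit:
drive_tool(
  moves=[
    {"turn": [0,0,0],"translation": [0,0,0.001],"jaw": 1},
    {"turn": [0,0,0],"translation": [0,0,0.0015],"jaw": 1},
    {"turn": [0,0,0],"translation": [0,0,0.0015],"jaw": 1},
  ],
)

```text
time_s: 18.2
eef_pos: [0.5177, 0.152, 0.0852]
orientation: [2.133, 2.306, 0.001]
force: [-1.6, -1.5, 5.1]
gripper_width: 0.0116
```

Emit:
drive_tool(
  moves=[
    {"turn": [0,0,0],"translation": [0,0,-0.0005],"jaw": 1},
    {"turn": [0,0,0],"translation": [0,0,-0.0005],"jaw": 0.6},
    {"turn": [0,0,0],"translation": [0,0,-0.0005],"jaw": 0.4},
    {"turn": [0,0,0],"translation": [0,0,-0.0005],"jaw": 0.2},
    {"turn": [0,0,0],"translation": [0,0,-0.0005],"jaw": 0.2},
    {"turn": [0,0,0],"translation": [0,0,-0.01],"jaw": 0.2},
    {"turn": [0,0,0],"translation": [0,0,-0.03],"jaw": 0.2},
    {"turn": [0,0,0],"translation": [0,0,-0.06],"jaw": 0.2},
    {"turn": [0,0,0],"translation": [0,0,-0.1],"jaw": 0.2},
    {"turn": [0,0,0],"translation": [0,0,-0.15],"jaw": 0.2},
    {"turn": [0,0,0],"translation": [-0.04,0,-0.18],"jaw": 0.2},
    {"turn": [0,0,0],"translation": [-0.08,0,-0.18],"jaw": 0.2},
    {"turn": [0,0,0],"translation": [-0.12,0,-0.18],"jaw": 0.2},
    {"turn": [0,0,0],"translation": [-0.12,0,-0.18],"jaw": 0.2},
  ],
)

```text
time_s: 19.6
eef_pos: [0.5279, 0.025, 0.2652]
orientation: [2.143, 2.294, -0.004]
force: [-1.7, 0.5, -0.4]
gripper_width: 0.0366
```

```bash
python3 st.py; python3 - <<'E'
from h import *
p=shot("wrist"); f=p["frame"].copy(); t=np.linspace(0,2*np.pi,90)
for c,r,z,col in(((.5175,.153),.11,.087,(0,0,255)),((.5175,.153),.038,.081,(0,255,255)),((.5175,.153),.002,.107,(0,255,0))):
    for q in proj(p,np.c_[c[0]+r*np.cos(t),c[1]+r*np.sin(t),0*t+z]):
        if abs(q).max()<2000: cv2.circle(f,tuple(np.int32(q.round())),1,col,-1)
cv2.imwrite("pics/w4.png",f)
g=shot("scene")["frame"]; cv2.imwrite("pics/s2.png",g)
E
```

```text
19.6 [ 0.835  0.455 -1.202  1.796  0.457  1.21  -0.434] [0.5279 0.025  0.2652] [-1.75  0.46 -0.39] 0.0366
[ 0.    -0.003 -1.   ] yaw 93.89
tq [-0.02 -0.13 -0.01]
```

View pics/w4.png

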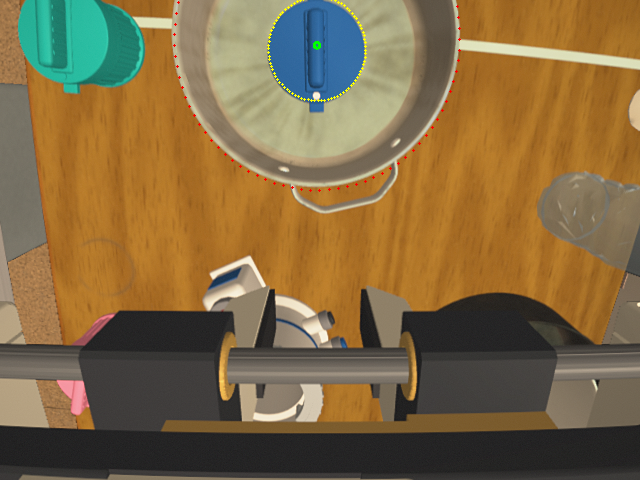

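View pics/s2.png

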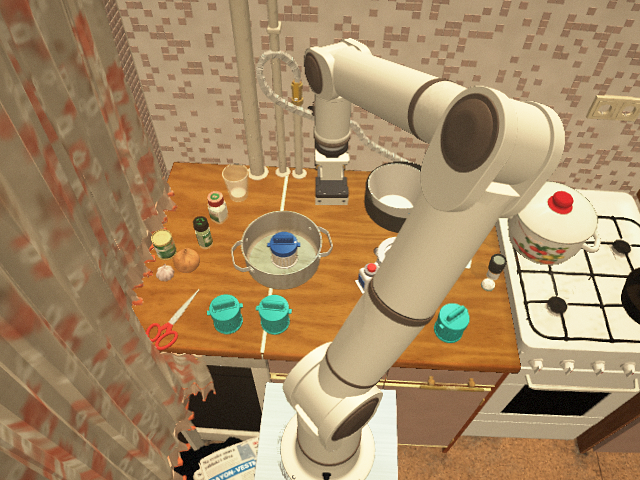

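```bash
python3 -c "
from h import *
finish_job()"
```

```text
the job is handed in; nothing more can be done
```

The spent cartridge is out of the filter and standing upright in the low steel pot, within about 3 mm of its centre. I handed the job in at about 20 s on the robot's clock.

- **Relief button:** I pressed it with closed fingers to the bottom of its travel. The fingers stopped at z 0.082 m with 27 N, well past the 5 N needed.
- **Unlocking:** I gripped the blue cap's wing, pushed the cartridge 6.4 mm down (9 N), and turned it about 105° anticlockwise until the torque rose to 0.6 N m at the stop. I then backed off 2° and lifted it straight out; nothing caught.
- **Setting down:** It touched the pot floor at about 5 N, then I released it and moved the gripper clear.
- **Last checks:** The final wrist and scene pictures show the cartridge upright and centred, with the pot in place. The spice jars and turquoise look-alikes look unmoved in the scene picture. The pink one is hidden behind the arm there and only partly shows in the wrist picture. The wrist force was back near zero. No check failed or disagreed.

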